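# Wedge up the stirrer platform and hold it

## Task

The stirrer stands on a hinged platform that lies nose-down on its steel frame. Pick up the tapered wooden wedge (not the flat spacer block), slide it along the bench tip first under the middle of the platform's front edge until that edge has just lifted off the frame, about 4 mm and never more than a centimetre, and finish while still gripping the wedge there, flat on the bench, for the end is judged with the wedge held. Let only the wedge lift the platform, and leave the other things on the bench where they are.

Things in the scene. Friction and masses are not known exactly. Their poses are not given: they have to be found in the camera images.
- wedge: Beech wedge, 133 mm long, 30 mm wide, about 90 g, lying left or right of the stand's approach. Origin on its underside below the middle of its grip block; x points to the thin tip, z up. Grip block at the thick end: x -14 to +14 mm, 30 mm wide in y, 50 mm tall. Ramp: 26 mm high at x = 14, falling evenly to 5 mm at the tip, x = 119.
- wedge_tip (a point): Middle of the wedge's thin tip, at its underside (119 mm ahead of its origin). A thin dark line crosses the ramp 65 mm back from the tip (x = 54), where it is 18 mm high: with the platform's front edge on that line the edge is lifted 4 mm.
- station: Levelling stand, fixed to the bench: rails, hinged platform, white stirrer. Origin on the bench under its middle; x points from the front edge to the rear hinge, z up. Rails 14 mm high, inner faces 59 mm left and right of the middle line, leave the bench free between them from the front to x = 70 mm. The stirrer body, 120 mm square, begins at x = -35 (knobs -47), top 67 mm above the bench.
- platform: Aluminium platform (210 mm deep, 160 mm wide, 8 mm thick) with the stirrer fixed on it, about 1 kg. Origin: middle of its lower front edge, at x = -110 mm of the stand and 15 mm ahead of the rails; x points to its hinge, 210 mm behind. The edge is 14 mm above the bench when it lies on the rails, rises as the platform lifts, presses with about 5 N and falls back by its own weight.
- spacer: Flat beech spacer block with the same grip block as the wedge but a level top 26 mm high, 108 mm long, 30 mm wide: a bystander. Origin under its grip block, x along it.
- beaker: Glass beaker, 70 mm across, 90 mm tall; origin under its middle. Bystander.
- reagent: Brown bottle, 70 mm across, 150 mm tall; origin under its middle. Bystander.
- jar: White plastic jar, 64 mm across, 75 mm tall; origin under its middle. Bystander.
- dish: Shallow white porcelain dish, 100 mm across, 20 mm tall; origin under its middle. Bystander.
- flask: Stoppered conical flask, 84 mm across at the foot, 146 mm tall; origin under its middle. Bystander.

How it is judged (in metres and radians):
On the way, in this order (a step that is already met when the one before it is completed fails the run):
1. the wedge is taken hold of (contact force between the fingers and wedge above 2 N), for 0.2 s.
2. the wedge lifts the platform's front edge off the frame (height (world z) of platform above 0.015 m and contact force between wedge and platform above 0.7 N), for 0.2 s.
At the end, for the whole second after the job is handed in: The platform's front edge is 1.5 to 7 mm above the frame, carried by the wedge alone, which lies flat on the bench, tip first under the edge and within 45 mm of the middle line, at rest, while the fingers still grip it (over 2 N). The arm does not touch the stand, nor the spacer the platform (height (world z) of platform between 0.0155 and 0.021 m and contact force between wedge and platform above 0.7 N and contact force between the fingers and wedge above 2 N and contact force between each of the arm, the fingers and station below 0.5 N and contact force between spacer and platform below 0.2 N and height (world z) of wedge below 0.005 m and angle between wedge's own z axis and vertical below 0.1 rad and x of wedge in the frame of station below -0.14 m and x of wedge_tip in the frame of station above -0.08 m and y of wedge_tip in the frame of station between -0.045 and 0.045 m and linear speed of wedge below 0.02 m/s); the arm keeps its last pose, push and grip.
It fails at once if the platform's front edge is raised more than about 11 mm (height (world z) of platform above 0.025 m).
It fails at once if the fingers or arm press on the stand (contact force between any of the fingers, the arm and station above 8 N).
It fails at once if another thing on the bench is shoved more than 40 mm or tipped over (distance of any of spacer, beaker, reagent, jar, dish, flask from where it was at the start of the episode above 0.04 m or angle between any of spacer, beaker, reagent, jar, dish, flask's own z axis and vertical above 0.6 rad).
It also fails if it takes over 42 s, if anything falls off the work surface, if the arm or the gripper's body presses on something with over 40 N, if the wrist force passes 120 N, or if a joint passes its speed limit or range.

## Robot

A 7-joint arm with a two-finger parallel gripper is mounted at the origin on the work surface. World frame = base frame: x ahead of the robot, y to its left, z up, the work surface at z = 0. Lengths are in mm, angles in rad, forces in N, time in s.
With the tool pointing down it reaches from about 350 to 900 mm from the base axis. Payload 7.2 kg.
Tool frame: the origin (TCP) lies between the finger pads; the fingertips stand arm.tip_reach ahead of it and the grasp point (between the pads) lies 8 mm behind it (arm.tip_reach is the distance from the TCP to the fingertips, in mm); z points along the fingers, y is the line along which they close (so a half turn about z gives the same grasp; the last joint's range is limited). The gripper opens to 85 mm and grips with 20 to 120 N. Pads are 22 mm wide; open, the fingers measure 114 mm over their backs; the gripper's body (76 mm by 85 mm) begins 54 mm behind the grasp point. The pads swing forward as they close: fully open they stand 13 mm farther back than shut.
Start: joints at [-1.366, 0.411, -0.013, 1.596, 0.006, 1.134, -0.082], TCP at [168.403, 601.889, 205.097] pointing down, gripper open.
Joint ranges: [-2.95, 2.95], [-0.29, 1.99], [-1.47, 1.44], [0.14, 2.54], [-1.03, 4.17], [0.13, 1.85], [-2.86, 2.86]. Speed limits (rad/s): [2.39, 2.39, 3.01, 3.01, 3.14, 3.14, 3.14].

## Interface

Orientations are given as a unit quaternion [x, y, z, w].
In Python, from rig import arm, read_camera, trace, pinpoint gives the robot as it stands.
- The arm moves only by the tool apply_moves, never from a script. Its argument "rows" is a list of rows, each an object with "offset": the shift along the tool's x, y, z in units of 60 mm (1.0 is 60 mm), a list of three; "rot": the turn, a rotation vector about the tool's x, y, z in units of 10 degrees (1.0 is 10 degrees), a list of three. In form: [{"offset": [tx, ty, tz], "rot": [rx, ry, rz]}, ...]. A call has 1 to 5 rows; each row shifts and turns the commanded pose from where the row before left it, along the tool's axes as they then stand; what a row does not reach is not made up. A row lasts 1/8 s, in which the tool goes at most 62.5 mm and 10.7 degrees, less where a joint would pass 70% of its speed; a pose out of reach is approached as far as the arm can. A call is refused whole if a number of a shift passes 1 or a number of a turn 1, either way. A call with a gripper value outside its range is refused whole. "claw" is the opening, from -1 (shut) to 1 (fully open), set as the call begins (left out, the last holds). The fingers move at their own pace and stop on an object; "squeeze" is the grip in N (left out, the last holds). Time passes only in rows, so rows that do not move let the fingers close. It gives the time, the measured TCP pose, the force, the opening and the grip force at its end, in the units of the state.
- arm.observe(): the state, without advancing time (a new reading comes with each control period).
- read_camera(name): name is "side" or "top" or "wrist"; returns a dict with "color" (400x640x3 uint8, blue, green, red), "depth" (400x640 float32, mm along the optical axis (not along the pixel's ray), 0 where there is no reading), "intrinsics" (3x3 intrinsics, pixels), "position" and "orientation" of the camera in the world; the wrist camera has in their place "hand_eye" (4x4, takes a point from camera to tool coordinates, whose origin is the TCP and whose axes are the flange's). Camera axes: x right, y up, looking along -z (the intrinsics and any distortion apply to the point x, -y, -z); pixel columns grow to the right and rows downward; lengths in mm; the calibration is good to about 2 mm. A picture is of the moment at which its call begins: read the wrist's pose just before it.
- arm.hand_in(): hands the job in; it is judged then, once.
Trained networks look in the newest picture that a camera, given by its name, has taken for a name from the list of things; names that differ only in an ending like _2 or _b are one class to them, and where a whole thing is asked for, a point or a joint stands for the part that bears it (a point fixed in the world has none). Each returns a list of dicts, best first, with "conf" (0 to 1); they miss things now and then, are a little off and sometimes report something else, mostly with a low value. They report only what shows in the picture. A call takes as long as a camera call.
- trace(name, camera): "mask" (400x640 bool, what is visible of it).
- pinpoint(name, camera): "point" ([x, y, z] in mm, in world coordinates, good to about 4 mm: a listed point, or the origin of a listed thing).
The state is a dict: "clock": time; "joint_positions": joint angles; "qvel": joint speeds; "tau": joint torques, N m; "ee_pos": TCP position; "ee_rot": TCP orientation; "ft_force": force on the tool from outside, world axes, zero at the start; "wrist_torque": the same for the moment, N m; "opening": finger opening in mm; "finger_force": force on a finger pad.
Only numpy, scipy, OpenCV 4.12 (cv2) and the standard library are available. Lean on these libraries where they do the work, as an engineer would, in place of code of your own. Each camera call takes 0.05 s, during which the arm holds its last target. There are 200 camera calls.

## Working session

There is one attempt and no reset: what is moved stays moved. The work goes in short steps, Python scripts to look and compute and a tool call to move; the robot and the scene stay as the last step left them, time stands still between calls to the robot, and variables do not carry over. Pictures are saved under pics/ and viewed, at most 10 in all, crops included, and the job is handed in when it is done.

Besides the shell and the picture viewer there is one more tool, called after "Call:" as name(argument=value, ...), one argument or row to a line, values as JSON. apply_moves: Moves the arm, as the interface text tells. Its arguments: {"type":"object","properties":{"rows":{"type":"array"},"claw":{"type":"number"},"squeeze":{"type":"number"}},"required":["rows"]}

```bash
mkdir -p pics; cat > h.py <<'E'
import numpy as np, cv2
from scipy.spatial.transform import Rotation as R
from rig import arm, read_camera, trace, pinpoint
def cloud(im,mask=None):
    d=im["depth"]; K=np.array(im["intrinsics"]); m=d>0
    if mask is not None: m&=mask
    v,u=np.nonzero(m); z=d[v,u]
    p=np.c_[(u-K[0,2])/K[0,0]*z,-(v-K[1,2])/K[1,1]*z,-z]
    return R.from_quat(im["orientation"]).apply(p)+np.array(im["position"])
E
python3 - <<'E'
from h import *
s=arm.observe(); print(s["clock"],s["ee_pos"],s["ee_rot"],s["opening"],arm.tip_reach)
for c in ["top","side"]:
    im=read_camera(c); cv2.imwrite(f"pics/{c}0.png",im["color"]); print(c,im["position"],im["orientation"])
    for n in ["wedge","wedge_tip","station","platform","spacer","beaker","reagent","jar","dish","flask"]:
        print(n,[(np.round(r["point"]),round(r["conf"],2)) for r in pinpoint(n,c)][:3])
E
```

```text
0.0 [168.30092169 601.3542809  204.27351093] [ 1.35950690e-01  9.90715282e-01 -7.98407924e-04 -4.78824863e-05] 85.36192270400437 11.0
top [ 503.80781382   13.14874835 1424.47643754] [-0.02288279  0.02307451  0.70881402 -0.70464646]
wedge [(array([456., 287.,   0.]), 0.6)]
wedge_tip [(array([578., 289.,   4.]), 0.83), (array([645., 443.,   0.]), 0.74)]
station [(array([722.,  37.,   2.]), 0.78)]
platform [(array([612.,  51.,  11.]), 0.65)]
spacer [(array([ 487., -281.,    2.]), 0.79)]
beaker [(array([690., 320.,   3.]), 0.92)]
reagent [(array([ 698., -337.,    1.]), 0.86)]
jar [(array([ 635., -472.,   -1.]), 0.88)]
dish [(array([483., 477.,  -1.]), 0.61)]
flask [(array([646., 442.,  -4.]), 0.6)]
side [ 442.01486636 -642.75037857  780.48897828] [ 0.36209706 -0.04635968 -0.12914083  0.92198652]
wedge [(array([460., 283.,  -1.]), 0.96)]
wedge_tip [(array([576., 288.,   2.]), 0.79)]
station [(array([722.,  41.,  -0.]), 0.65), (array([575., 285.,   3.]), 0.65)]
platform [(array([612.,  51.,  15.]), 0.74)]
spacer [(array([ 492., -279.,    2.]), 0.81), (array([459., 287.,  -3.]), 0.71)]
beaker [(array([690., 318.,   2.]), 0.86), (array([720.,  37.,  -2.]), 0.52)]
reagent [(array([ 698., -331.,    2.]), 0.78)]
jar [(array([ 641., -475.,   -2.]), 0.56)]
dish [(array([488., 471.,  -1.]), 0.64)]
flask [(array([651., 438.,   3.]), 0.92)]
```

View pics/top0.png

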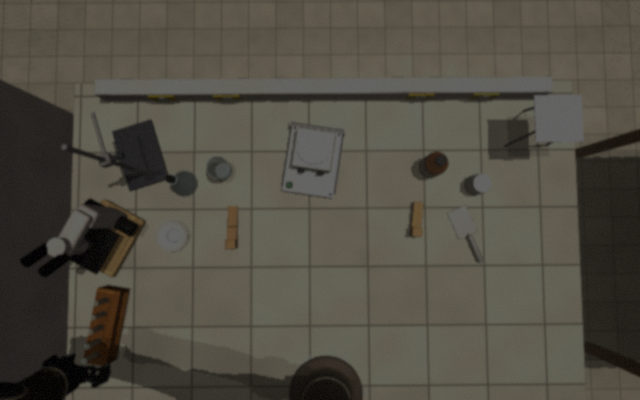

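```bash
python3 - <<'E'
from h import *
im=read_camera("top")
for n in ["wedge","platform","station"]:
  for r in trace(n,"top")[:2]:
    m=r["mask"]; p=cloud(im,m); 
    print(n,r["conf"],m.sum(),"z pct",np.percentile(p[:,2],[2,20,50,80,98]).round(1))
    for lo,hi in ([(40,56),(6,30)] if n=="wedge" else [(12,32),(55,75)]):
        q=p[(p[:,2]>lo)&(p[:,2]<hi)]
        if len(q)>20:
            c,sz,a=cv2.minAreaRect(q[:,:2].astype(np.float32)); print(lo,hi,len(q),q.mean(0).round(1),np.round(c,1),np.round(sz,1),round(a,1))
p=cloud(im); k=(p[:,2]<4)&(p[:,2]>-10)&(abs(p[:,0]-500)<80)&(abs(p[:,1])<100); print("bench z",np.median(p[k,2]))
E
```

```text
wedge 0.92 443 z pct [ 4.  11.4 19.2 45.  54.1]
40 56 90 [458.4 286.3  49.8] [458.5 287.1] [29.6 24.2] 89.4
6 30 322 [520.  286.8  17.1] [512.1 287.4] [ 30.6 127.3] 89.6
platform 0.69 496 z pct [-0.1  6.1 42.2 81.1 94.3]
12 32 58 [693.5 328.6  21.7] [685.9 320.6] [57.3 51.7] 41.6
55 75 69 [693.1 328.7  64.6] [689.  318.1] [65.4 59.1] 78.7
station 0.59 3751 z pct [13.4 21.3 26.7 70.1 75.8]
12 32 2058 [695.3  39.2  22.5] [718.5  37.4] [175.7 220.1] 81.0
55 75 1431 [741.1  33.   69.2] [738.5  34. ] [120.6 130.5] 80.2
station 0.18 418 z pct [20.2 47.2 72.5 76.  80. ]
12 32 28 [ 630.3 -445.4   23.8] [ 633.  -447.9] [52.8 14.9] 8.2
55 75 187 [ 635.6 -469.    71.5] [ 636.  -470.6] [54.9 53.1] 67.9
bench z 0.195447547975391
```

Wedge is at px (232,228) with its tip up (+x), the stand is at (313,160), and the spacer is at (417,219). Next: the stand's pose, refined, and a first move.

```bash
python3 - <<'E'
from h import *
for c in ["top","side"]:
  im=read_camera(c); p=cloud(im); 
  box=(p[:,0]>590)&(p[:,0]<860)&(abs(p[:,1]-38)<120); p=p[box]
  b=p[(p[:,2]>60)&(p[:,2]<80)]; 
  print(c,"body",len(b),[np.round(x,1) for x in cv2.minAreaRect(b[:,:2].astype(np.float32))])
  q=p[(p[:,2]>15)&(p[:,2]<30)]; print("plat z",np.median(q[:,2]))
  h,e=[],[]
  for y in range(-25,115,6):
    s=q[abs(q[:,1]-y)<4]
    if len(s)>8: h.append((y,np.percentile(s[:,0],1)))
  h=np.array(h); k=np.ones(len(h),bool)
  for _ in range(4):
    f=np.polyfit(h[k,1-1],h[k,1],1); r=h[:,1]-np.polyval(f,h[:,0]); k=abs(r)<3
  print("front x=f(y)",f,np.degrees(np.arctan(f[0])),k.sum(),len(h), np.round(h[::3],1).tolist())
  l=[(x,np.percentile(q[abs(q[:,0]-x)<4][:,1],[1,99])) for x in range(630,690,8)]
  print([(x,v.round(1).tolist()) for x,v in l])
E
```

```text
top body 1525 [array([743.1,  33.2]), array([119.9, 119.6]), np.float64(81.5)]
plat z 22.647992144765226
front x=f(y) [1.50509486e-01 6.03361492e+02] 8.559312503367906 24 24 [[-25.0, 601.6], [-7.0, 601.3], [11.0, 604.3], [29.0, 607.7], [47.0, 610.9], [65.0, 614.1], [83.0, 615.9], [101.0, 617.7]]
[(630, [-29.9, 128.5]), (638, [-30.1, 128.7]), (646, [-36.6, 130.9]), (654, [-33.4, 127.5]), (662, [-36.1, 125.6]), (670, [-38.6, 127.3]), (678, [-37.4, 122.9]), (686, [-40.9, 122.4])]
side body 1358 [array([742.9,  31.2]), array([120.6, 119.8]), np.float64(80.8)]
plat z 22.52575743967543
front x=f(y) [1.56748044e-01 6.03643797e+02] 8.908512752535279 24 24 [[-25.0, 600.0], [-7.0, 601.8], [11.0, 603.8], [29.0, 608.8], [47.0, 610.5], [65.0, 613.9], [83.0, 617.3], [101.0, 619.6]]
[(630, [-32.5, 128.4]), (638, [-34.1, 124.1]), (646, [-35.9, 127.1]), (654, [-39.7, 125.7]), (662, [-35.8, 124.7]), (670, [-39.0, 120.6]), (678, [-40.5, 121.3]), (686, [-45.9, 122.7])]
```

Call:
apply_moves(
  rows=[
    {"offset":[0,0,0],"rot":[0,0,-0.8]},
    {"offset":[0,0,0],"rot":[0,0,-0.8]},
    {"offset":[-0.48,-0.52,0],"rot":[0,0,0]},
    {"offset":[-0.48,-0.52,0],"rot":[0,0,0]},
    {"offset":[-0.48,-0.52,0],"rot":[0,0,0]},
  ],
  claw=1,
  squeeze=40,
)

```text
clock: 2.02
ee_pos: [256.3, 507.9, 205.1]
ee_rot: [-0.003, 1.0, 0.0, 0.0]
ft_force: [0.1, -0.2, -0.0]
opening: 85.3
finger_force: 0.0
```

Call:
apply_moves(
  rows=[
    {"offset":[-0.54,-0.58,0.1],"rot":[0,0,0]},
    {"offset":[-0.54,-0.58,0.1],"rot":[0,0,0]},
    {"offset":[-0.54,-0.58,0.1],"rot":[0,0,0]},
    {"offset":[-0.54,-0.58,0.1],"rot":[0,0,0]},
    {"offset":[-0.54,-0.58,0.1],"rot":[0,0,0]},
  ],
)

```text
clock: 2.65
ee_pos: [419.6, 334.8, 175.2]
ee_rot: [-0.003, 1.0, 0.0, 0.0]
ft_force: [0.1, 0.4, -0.1]
opening: 85.6
finger_force: 0.0
```

Call:
apply_moves(
  rows=[
    {"offset":[-0.5,-0.6,0.2],"rot":[0,0,0]},
    {"offset":[-0.2,-0.21,0.2],"rot":[0,0,0]},
    {"offset":[0,0,0],"rot":[0,0,0]},
  ],
)

```text
clock: 3.02
ee_pos: [460.9, 286.5, 150.3]
ee_rot: [-0.002, 1.0, -0.001, -0.001]
ft_force: [-0.8, 1.3, 0.2]
opening: 85.4
finger_force: 0.0
```

```bash
python3 - <<'E'
from h import *
s=arm.observe(); im=read_camera("wrist"); cv2.imwrite("pics/w1.png",im["color"]); print(s["clock"],s["ee_pos"],s["ee_rot"])
T=np.array(im["hand_eye"]); 
im["orientation"]=(R.from_quat(s["ee_rot"])*R.from_matrix(T[:3,:3])).as_quat()
im["position"]=R.from_quat(s["ee_rot"]).apply(T[:3,3])+s["ee_pos"]
for n in ["wedge","wedge_tip"]: print(n,[(np.round(r["point"],1),round(r["conf"],2)) for r in pinpoint(n,"wrist")])
r=trace("wedge","wrist")
if r:
  p=cloud(im,r[0]["mask"]); print(r[0]["conf"],len(p))
  for lo,hi in [(44,56),(7,30)]:
    q=p[(p[:,2]>lo)&(p[:,2]<hi)]
    if len(q)>20: print(lo,np.median(q,0).round(1),[np.round(x,1) for x in cv2.minAreaRect(q[:,:2].astype(np.float32))])
E
```

```text
3.025 [460.88046057 286.54065103 150.26135446] [-2.11338060e-03  9.99997421e-01 -5.19499841e-04 -6.49798502e-04]
wedge [(array([455. , 290.5,   3.7]), 0.67)]
wedge_tip [(array([ 5.779e+02,  2.857e+02, -3.000e-01]), 0.58)]
0.81 2779
44 [457.7 287.4  50.7] [array([458.7, 287.5]), array([28. , 29.1]), np.float64(0.3)]
7 [518.9 287.4  17.2] [array([510.3, 287.3]), array([131.3,  29.9]), np.float64(0.1)]
```

Call:
apply_moves(
  rows=[
    {"offset":[0.04,0.01,0.6],"rot":[0,0,0]},
    {"offset":[0,0,0.6],"rot":[0,0,0]},
    {"offset":[0,0,0.6],"rot":[0,0,0]},
    {"offset":[0,0,0.36],"rot":[0,0,0]},
    {"offset":[0,0,0],"rot":[0,0,0]},
  ],
)

```text
clock: 3.85
ee_pos: [456.8, 288.8, 20.4]
ee_rot: [-0.004, 1.0, -0.001, -0.001]
ft_force: [1.0, -0.2, 1.7]
opening: 85.2
finger_force: 0.0
```

Call:
apply_moves(
  rows=[
    {"offset":[0,0,0],"rot":[0,0,0]},
    {"offset":[0,0,0],"rot":[0,0,0]},
    {"offset":[0,0,0],"rot":[0,0,0]},
    {"offset":[0,0,0],"rot":[0,0,0]},
    {"offset":[0,0,0],"rot":[0,0,0]},
  ],
  claw=-1,
  squeeze=50,
)

```text
clock: 4.47
ee_pos: [458.9, 288.3, 22.6]
ee_rot: [-0.003, 1.0, 0.0, 0.0]
ft_force: [-1.6, -1.9, 7.1]
opening: 26.2
finger_force: 48.7
```

Call:
apply_moves(
  rows=[
    {"offset":[0,0,0],"rot":[0,0,0]},
    {"offset":[0,0,0],"rot":[0,0,0]},
    {"offset":[0,0,0],"rot":[0,0,0]},
  ],
)

```text
clock: 4.85
ee_pos: [458.9, 288.3, 22.6]
ee_rot: [-0.003, 1.0, 0.0, 0.0]
ft_force: [-1.2, -1.1, 7.5]
opening: 26.4
finger_force: 48.7
```

Call:
apply_moves(
  rows=[
    {"offset":[0,0,-0.2],"rot":[0,0,0]},
    {"offset":[0,0,-0.13],"rot":[0,0,0]},
    {"offset":[0,0,0],"rot":[0,0,0]},
  ],
)

```text
clock: 5.22
ee_pos: [459.0, 288.6, 42.3]
ee_rot: [-0.003, 1.0, 0.001, 0.001]
ft_force: [0.3, 0.6, -0.2]
opening: 26.0
finger_force: 49.2
```

Call:
apply_moves(
  rows=[
    {"offset":[0.05,-0.5,0],"rot":[0,0,0]},
    {"offset":[0.05,-0.75,0],"rot":[0,0,0]},
    {"offset":[0.05,-0.75,0],"rot":[0,0,0]},
    {"offset":[0.05,-0.75,0],"rot":[0,0,0]},
    {"offset":[0,-0.75,0],"rot":[0,0,0]},
  ],
)

```text
clock: 5.85
ee_pos: [447.4, 76.8, 41.3]
ee_rot: [-0.003, 1.0, 0.0, -0.0]
ft_force: [1.1, -0.6, -0.1]
opening: 26.0
finger_force: 49.2
```

Call:
apply_moves(
  rows=[
    {"offset":[0,0,0],"rot":[0,0,0.45]},
    {"offset":[0,0,0],"rot":[0,0,0.45]},
    {"offset":[0,0,0],"rot":[0,0,0]},
  ],
)

```text
clock: 6.22
ee_pos: [447.7, 78.0, 41.2]
ee_rot: [0.075, 0.997, -0.0, -0.0]
ft_force: [-0.2, 0.7, -0.7]
opening: 26.3
finger_force: 49.3
```

```bash
cat >> h.py <<'E'
def wedge(c):
    im=read_camera(c); print(c,[(np.round(r["point"],1),round(r["conf"],2)) for n in("wedge","wedge_tip") for r in pinpoint(n,c)[:1]])
    p=cloud(im); p=p[(p[:,0]>430)&(p[:,0]<700)&(abs(p[:,1]-60)<60)]
    return im,p
E
python3 - <<'E'
from h import *
s=arm.observe(); print(s["clock"],s["ee_pos"],s["ee_rot"],s["ft_force"],s["opening"])
for c in ["top","side"]:
  im,p=wedge(c)
  big=cv2.resize(im["color"][120:280,230:430] if c=="top" else im["color"],None,fx=3 if c=="top" else 1,fy=3 if c=="top" else 1); cv2.imwrite(f"pics/{c}2.png",big)
  q=p[(p[:,2]>8)&(p[:,2]<50)&(p[:,0]>485)&(p[:,0]<590)]; print(len(q))
  f=np.polyfit(q[:,0],q[:,1],1); print("yaw",np.degrees(np.arctan(f[0])),"y at 540",np.polyval(f,540),"tipx",np.percentile(q[:,0],99.5))
  g=np.polyfit(q[:,0],q[:,2],1); print("z(x) slope",g[0],"(-0.198 flat) z at 520",np.polyval(g,520))
E
```

```text
6.225 [447.71338513  78.02595724  41.21547046] [ 7.50462707e-02  9.97180051e-01 -4.01041369e-05 -4.20548105e-05] [-0.1589566   0.74443143 -0.68552508] 26.285697673119138
top [(array([565.1,  60. ,  19.9]), 0.57)]
230
yaw -9.13536906453741 y at 540 63.55548049654355 tipx 576.4925903570143
z(x) slope -0.17962150317486286 (-0.198 flat) z at 520 30.828494756221247
side [(array([449.5,  79.3,  18.7]), 0.65), (array([563.5,  62.1,  19.7]), 0.74)]
308
yaw -4.98292756938451 y at 540 60.69676571714107 tipx 563.2739601388624
z(x) slope -0.16468907291856083 (-0.198 flat) z at 520 30.07290806540209
```

View pics/side2.png

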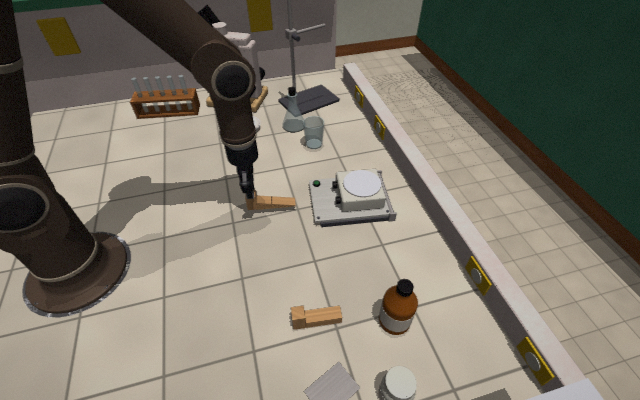

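Call:
apply_moves(
  rows=[
    {"offset":[0,0,0.22],"rot":[0,0,0]},
    {"offset":[0,0,0.08],"rot":[0,0,0]},
    {"offset":[0,0,0],"rot":[0,0,0]},
  ],
)

```text
clock: 6.9
ee_pos: [447.1, 77.9, 22.7]
ee_rot: [0.075, 0.997, -0.0, -0.001]
ft_force: [-1.5, -0.3, 3.1]
opening: 25.9
finger_force: 52.1
```

Call:
apply_moves(
  rows=[
    {"offset":[-0.3,0,0],"rot":[0,0,0]},
    {"offset":[-0.4,0,0],"rot":[0,0,0]},
    {"offset":[-0.4,0,0],"rot":[0,0,0]},
    {"offset":[-0.2,0,0],"rot":[0,0,0]},
    {"offset":[0,0,0],"rot":[0,0,0]},
  ],
)

```text
clock: 7.52
ee_pos: [525.2, 66.1, 22.9]
ee_rot: [0.075, 0.997, -0.0, 0.0]
ft_force: [0.3, -0.1, 1.8]
opening: 26.0
finger_force: 50.2
```

```bash
python3 - <<'E'
from h import *
s=arm.observe(); print(s["clock"],s["ee_pos"],s["ee_rot"],s["ft_force"])
im=read_camera("side"); cv2.imwrite("pics/s3.png",cv2.resize(im["color"][150:250,220:400],None,fx=4,fy=4,interpolation=cv2.INTER_CUBIC))
for c in("side","top"):
  if c=="top": read_camera(c)
  for n in("wedge","wedge_tip","platform"): print(c,n,[(np.round(r["point"],1),round(r["conf"],2)) for r in pinpoint(n,c)[:1]])
E
```

```text
7.525 [525.19020169  66.0993256   22.8827719 ] [ 7.54697054e-02  9.97148088e-01 -1.18206632e-04  1.36592970e-05] [ 0.28743687 -0.05146853  1.77349252]
side wedge [(array([524.7,  67. ,  -1.9]), 0.57)]
side wedge_tip [(array([640.6,  47.4,   3.1]), 0.57)]
side platform [(array([612.4,  49.4,  12.5]), 0.78)]
top wedge []
top wedge_tip [(array([643.2,  50.1,   3.4]), 0.48)]
top platform [(array([613.4,  49.1,  14.1]), 0.76)]
```

View pics/s3.png

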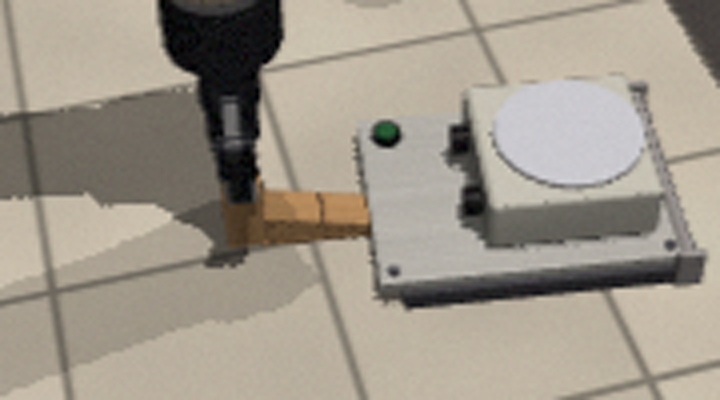

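The tip is under the edge. The line is at px 322 and the edge at 367, so about 31 mm remains. I'll advance 22 mm slowly, then measure.

Call:
apply_moves(
  rows=[
    {"offset":[-0.1,0,0],"rot":[0,0,0]},
    {"offset":[-0.1,0,0],"rot":[0,0,0]},
    {"offset":[-0.1,0,0],"rot":[0,0,0]},
    {"offset":[-0.07,0,0],"rot":[0,0,0]},
    {"offset":[0,0,0],"rot":[0,0,0]},
  ],
)

```text
clock: 8.55
ee_pos: [545.8, 63.0, 22.8]
ee_rot: [0.075, 0.997, -0.0, -0.001]
ft_force: [-4.2, -0.3, 0.2]
opening: 25.8
finger_force: 51.2
```

```bash
cat > m.py <<'E'
from h import *
s=arm.observe(); print(s["clock"],s["ee_pos"].round(1) if hasattr(s["ee_pos"],"round") else s["ee_pos"],s["ft_force"],s["opening"])
im=read_camera("side")
import sys; cv2.imwrite(sys.argv[1],cv2.resize(im["color"][170:240,230:340],None,fx=7,fy=7,interpolation=cv2.INTER_CUBIC))
for c in("side","top"):
  if c=="top": im=read_camera(c)
  p=cloud(im); d=p[:,:2]-[718.3,36.0]; x=d@[.9885,-.1513]; y=d@[.1513,.9885]
  for lo in(-104,-85,-65): 
    k=(x>lo)&(x<lo+15)&(abs(y)<72)&(p[:,2]>10)&(p[:,2]<45); print(c,lo,round(np.median(p[k,2]),1),round(p[k,2].mean(),2),k.sum())
  for n in("wedge","wedge_tip","platform"): print(c,n,[(np.round(r["point"],1),round(r["conf"],2)) for r in pinpoint(n,c)[:1]])
E
python3 m.py pics/s4.png
```

```text
8.55 [545.8  63.   22.8] [-4.21041529 -0.33430737  0.15889648] 25.7589337062983
side -104 24.1 24.34 202
side -85 23.9 24.2 197
side -65 23.6 23.61 198
side wedge [(array([542.5,  61. ,   2. ]), 0.74)]
side wedge_tip []
side platform [(array([612.3,  52. ,  15.6]), 0.94)]
top -104 25.4 25.48 169
top -85 24.2 24.43 218
top -65 23.8 23.81 219
top wedge []
top wedge_tip []
top platform [(array([614.2,  49.7,  15. ]), 0.91)]
```

View pics/s4.png

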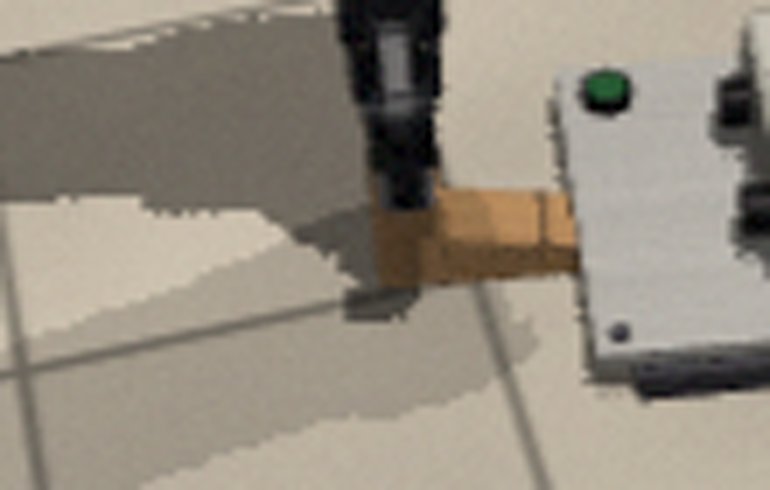

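Call:
apply_moves(
  rows=[
    {"offset":[-0.09,0,0],"rot":[0,0,0]},
    {"offset":[-0.08,0,0.02],"rot":[0,0,0]},
    {"offset":[0,0,0],"rot":[0,0,0]},
    {"offset":[0,0,0],"rot":[0,0,0]},
  ],
)

```text
clock: 9.45
ee_pos: [555.8, 61.8, 22.5]
ee_rot: [0.075, 0.997, 0.0, -0.001]
ft_force: [-9.1, -0.2, 8.8]
opening: 25.9
finger_force: 54.4
```

```bash
python3 m.py pics/s5.png
```

```text
9.45 [555.8  61.8  22.5] [-9.07887284 -0.22881016  8.76755035] 25.927491835422238
side -104 26.0 26.39 204
side -85 25.3 25.73 193
side -65 24.9 25.02 197
side wedge [(array([555.8,  60.8,  -2.1]), 0.8)]
side wedge_tip []
side platform []
top -104 26.8 27.12 76
top -85 26.3 26.35 190
top -65 24.8 24.87 223
top wedge []
top wedge_tip [(array([ 636.9, -474.9,    1.1]), 0.4)]
top platform [(array([611.1,  51.7,  14.2]), 0.86)]
```

View pics/s5.png

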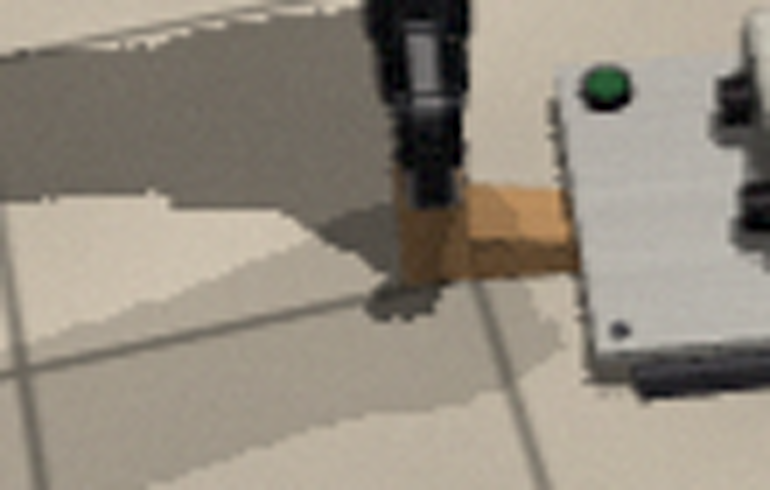

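The ramp line has just reached the platform edge at px ~575, the edge is up about 4 mm, and the wedge is held flat on the bench.

```bash
python3 -c "
from rig import arm
print(arm.hand_in())"
```

```text
the job is handed in; nothing more can be done
None
```

I handed the job in with the wedge gripped flat on the bench under the middle of the platform's front edge, and the edge lifted about 4 mm; the hand-in returned no verdict, so I don't know how it was judged.

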